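# Clamp a reagent bottle with a ratchet bottle clamp

## Task

Clamp the amber reagent bottle that stands in the bench clamp: flip the direction lever on top of the ratchet towards the bottle's side, then swing the clamp's handle back and forth until the spring pad holds the bottle against the V block and is pressed about 8 mm into its jaw. Work the clamp only by its direction lever and handle; do not push the jaw or the bottle, and leave the other two bottles standing where they are.

Things in the scene. Friction and masses are not known exactly. Their poses are not given: they have to be found in the camera images.
- clamp_base: Grey bench clamp fixed to the worktop: base plate 130 x 250 x 12 mm with gearbox, ratchet and V block. Origin: worktop level, below the ratchet wheel's axis. z up; the handle points along its -x at mid-swing; its -y leads from the wheel to the amber bottle, which stands between pad and V block on the line x = +20 mm (seated: bottle axis at y = -122 mm, foot at z = +12 mm).
- wheel_axis (a point): Top centre of the ratchet wheel, a steel disc of 39 mm radius with 16 round teeth, whose top is 61 mm (this point 64 mm) above the worktop. Turning clockwise seen from above it drives the jaw towards the bottle, 20 mm a radian; it holds by friction wherever it is left.
- lever_tab (a point): Centre of the upright steel tab, 14 x 9 mm, from 64 to 94 mm (this point 79 mm) above the worktop, at the free end of the direction lever. The lever pivots on the handle 58 mm from the wheel axis and points back to that axis; the tab is 35 mm from the pivot, over the wheel, and can be pushed sideways (about 3 N). At mid-travel it lies on the line pivot to wheel axis.
- direction_lever (a joint): Angle of the direction lever to the handle, rad, -0.38 to +0.38 (tab travel 26 mm); stays where it is left. Positive, tab towards the bottle's side (clamp's -y): the pawl drives the wheel clockwise, closing the jaw. Negative, as found: it opens the jaw. Flip it fully over (above 0.25).
- handle_grip (a point): Black upright grip at the end of the flat steel handle: 24 mm diameter, from 46 to 100 mm above the worktop, free to spin; this point is on its axis, 80 mm up, 145 mm from the wheel axis. The handle bar below it is 37 to 45 mm up.
- ratchet_handle (a joint): Angle of the handle about the wheel axis, rad, stops at -0.6 and +0.6, 0 along the clamp's -x; grows clockwise from above (grip moving to the clamp's +y, away from the bottle). With the lever set to close, growing angle drives the jaw (first up to one tooth, 0.39 rad, of idle play; then 5 to 8 N at the grip), falling angle only clicks back (about 3 N). Stays where it is left.
- clamp_jaw: Aluminium jaw plate, 62 mm wide, driven along the clamp's -y towards the bottle. Origin at worktop level, at clamp x = +20 mm and y = 0 as found; y = -39 mm at its hard stop. About 34 mm of travel presses the pad 8 mm in: two or three swings.
- spring_pad (a joint): How far the round rubber pad (34 mm diameter, on the jaw's bottle side) is pressed into the jaw, m: 0 free, 0.0145 at most; spring of 600 N/m. It meets the bottle after 20 to 26 mm of jaw travel. The bottle counts as held above 4 mm; aim for 8; going on to the jaw's hard stop (about 13 mm) does no harm.
- amber_bottle: Amber reagent bottle with white cap, 48 mm diameter, 106 mm tall, loose, standing on the clamp's base plate in front of the V block; origin at the centre of its underside, z along its axis.
- blue_cap_bottle: Bystander: white reagent bottle with blue cap, 43 mm diameter, 95 mm tall, loose on the worktop; origin at the centre of its underside.
- dropper_bottle: Bystander: small amber dropper bottle with black rubber top, 33 mm diameter, 88 mm tall, loose on the worktop; origin at the centre of its underside.
Not all that is in view belongs to the job. Leave any pink look-alike of the amber_bottle alone.

How it is judged:
On the way, in this order (a step that is already met when the one before it is completed fails the run):
1. the direction lever is flipped to the closing side before the jaw has closed (value of joint direction_lever above 0.2 rad and value of joint spring_pad below 0.002 m), for 0.2 s.
2. the pad is pressed at least 4 mm into the jaw against the bottle (value of joint spring_pad above 0.004 m), for 0.2 s.
At the end, for the whole second after the job is handed in: The amber bottle stands upright (within 8 degrees), at rest and pressed against the V block (within 10 mm of its seat) by the spring pad, which is at least 4 mm into the jaw; the direction lever is on the closing side (above 0.2 rad) (value of joint direction_lever above 0.2 rad and value of joint spring_pad above 0.004 m and contact force between clamp_jaw and amber_bottle above 1 N and angle between amber_bottle's own z axis and vertical below 0.15 rad and y of amber_bottle in the frame of clamp_base below -0.112 m and linear speed of amber_bottle below 0.02 m/s); the robot touches nothing.
It fails at once if the jaw or its pad is pushed by the robot (contact force between clamp_jaw and the fingers above 3 N or contact force between clamp_jaw and the arm above 3 N).
It fails at once if the amber bottle is pushed by the robot (contact force between amber_bottle and the fingers above 3 N or contact force between amber_bottle and the arm above 3 N).
It fails at once if another bottle is moved by more than 30 mm or tipped (distance of any of blue_cap_bottle, dropper_bottle from where it was at the start of the episode above 0.03 m or angle between any of blue_cap_bottle, dropper_bottle's own z axis and vertical above 0.5 rad).
It also fails if it takes over 72 s, if anything falls off the work surface, if the arm or the gripper's body presses on something with over 40 N, if the wrist force passes 120 N, or if a joint passes its speed limit or range.

## Robot

A 6-joint arm with a two-finger parallel gripper is mounted at the origin on a cart in front of the work surface, level with it; the furniture and walls round the work are solid. World frame = base frame: x ahead of the robot, y to its left, z up, the work surface at z = 0. Lengths are in m, angles in rad, forces in N, time in s.
With the tool pointing down it reaches from about 0.225 to 0.875 m from the base axis. Payload 3.4 kg.
Tool frame: the origin (TCP) lies on the centre line of the jaws, within the pads' length; the fingertips stand 17 mm ahead of it and the grasp point (between the pads) lies 2 mm behind it (manip.finger_overhang is the distance from the TCP to the fingertips, in m); y points along the fingers, x is the direction in which the jaws open and shut, and the axes are right-handed (so a half turn about y gives the same grasp; the last joint's range is limited). The gripper opens to 85 mm and grips with 20 to 120 N. Pads are 22 mm wide; open, the fingers measure 114 mm over their backs; the gripper's body (76 mm by 85 mm) begins 54 mm behind the grasp point. The pads swing forward as they close: fully open they stand 13 mm farther back than shut.
Start: joints at [1.123, 0.276, 1.505, -0, 1.361, -0.121], TCP at [0.185, 0.545, 0.248] pointing down, gripper open.
Joint ranges: [-2.89, 2.89], [-0.75, 2.08], [0.22, 2.7], [-1.18, 4.32], [0.11, 2.71], [-2.7, 2.7]. Speed limits (rad/s): [2.57, 2.57, 3.14, 3.14, 3.14, 3.14].

## Interface

Orientations are given as a unit quaternion [w, x, y, z].
In Python, from rig import manip gives the robot as it stands.
- The arm moves only by the tool arm_command, never from a script. Its argument "commands" is a list of rows, each a list of 3 entries, a list of its own where there are three numbers: the finger opening in cm, from 0 to 8.54, then the shift along the world's x, y, z in cm, then the turn about the world's z in rad. A call has 1 to 12 rows; each row shifts and turns the commanded pose from where the row before left it; what a row does not reach is not made up. A row lasts 1/10 s, in which the tool goes at most 50 mm and 8.59 degrees, less where a joint would pass 70% of its speed; a pose out of reach is approached as far as the arm can. A call with a gripper value outside its range is refused whole. The fingers move at their own pace and stop on an object; "grip_force" is the grip in N (left out, the last holds). Time passes only in rows, so rows that do not move let the fingers close. It gives the time, the measured TCP pose, the force and the opening at its end, in the units of the state.
- manip.get_state(): the state, without advancing time (a new reading comes with each control period).
- manip.get_image(name): name is "scene" or "top" or "wrist"; returns a dict with "pixels" (384x512x3 uint8, red, green, blue), "range_z" (384x512 float32, m along the optical axis (not along the pixel's ray), 0 where there is no reading), "intrinsics" (3x3 intrinsics, pixels), "R" (3x3) and "t" (3): a world point X has camera coordinates R X + t. Camera axes: x right, y down, z forward; pixel columns grow to the right and rows downward; lengths in m; the calibration is good to about 2 mm. A picture is of the moment at which its call begins.
- manip.sign_off(): hands the job in, once; it reports no verdict.
The state is a dict: "clock": time; "qpos": joint angles; "qd": joint speeds; "effort": joint torques, N m; "position": TCP position; "ee_rot": TCP orientation; "contact_force": force on the tool from outside, world axes, zero at the start; "moment": the same for the moment, N m; "width": finger opening in m.
Only numpy, scipy, OpenCV 4.12 (cv2) and the standard library are available. Lean on these libraries where they do the work, as an engineer would, in place of code of your own. Each camera call takes 0.05 s, during which the arm holds its last target.

## Working session

There is one attempt and no reset: what is moved stays moved. The work goes in short steps, Python scripts to look and compute and a tool call to move; the robot and the scene stay as the last step left them, time stands still between calls to the robot, and variables do not carry over. Pictures are saved under pics/ and viewed, and the job is handed in when it is done.

Besides the shell and the picture viewer there is one more tool, called as name(argument=value, ...), one argument or row to a line, values as JSON. arm_command: Moves the arm, as the interface text tells. Its arguments: {"type":"object","properties":{"commands":{"type":"array"},"grip_force":{"type":"number"}},"required":["commands"]}

```bash
ls; mkdir -p pics; python3 - <<'E'
from rig import manip
import cv2, numpy as np
for n in ["scene","top","wrist"]:
    im=manip.get_image(n)
    cv2.imwrite(f"pics/{n}0.png",im["pixels"][:,:,::-1])
    np.savez(f"pics/{n}0.npz",**im)
    print(n,im["intrinsics"].tolist(),im["R"].round(3).tolist(),im["t"].round(3).tolist())
print(manip.get_state(), manip.finger_overhang)
E
```

```text
pics
scene [[473.7660204207796, 0.0, 252.31848476379466], [0.0, 473.7660204207796, 187.21399995341818], [0.0, 0.0, 1.0]] [[-0.802, -0.598, -0.014], [-0.282, 0.399, -0.872], [0.527, -0.695, -0.489]] [0.591, 0.097, 1.043]
top [[359.190774310322, 0.0, 260.2399931508206], [0.0, 359.190774310322, 190.60320859448328], [0.0, 0.0, 1.0]] [[0.014, -1.0, -0.002], [-0.994, -0.014, -0.11], [0.11, 0.004, -0.994]] [0.297, 0.563, 0.88]
wrist [[271.82789992929935, 0.0, 253.867112776555], [0.0, 271.82789992929935, 189.66289571608772], [0.0, 0.0, 1.0]] [[0.322, 0.947, -0.002], [0.902, -0.306, 0.305], [0.288, -0.1, -0.952]] [-0.576, -0.039, 0.379]
{'clock': 0.15, 'qpos': array([ 1.12299115e+00,  2.76465614e-01,  1.50585926e+00,  2.51494016e-06,
        1.36073807e+00, -1.21013369e-01]), 'qd': array([ 0.00077693, -0.00055558, -0.00421176,  0.00027295, -0.00129218,
        0.00067351]), 'effort': array([ 3.26068148e-04, -4.17145586e+01, -2.46030039e+01, -3.21686093e-04,
        7.69800536e-03,  5.12273147e-06]), 'position': array([0.1844199 , 0.54421089, 0.24762262]), 'ee_rot': array([-0.57442623,  0.57492405,  0.41154875, -0.41246147]), 'contact_force': array([-0.61991082, -0.17465781, -0.27501223]), 'moment': array([-0.04088355,  0.0472491 , -0.06288754]), 'width': 0.08558127729270142} 0.017
```

View pics/scene0.png

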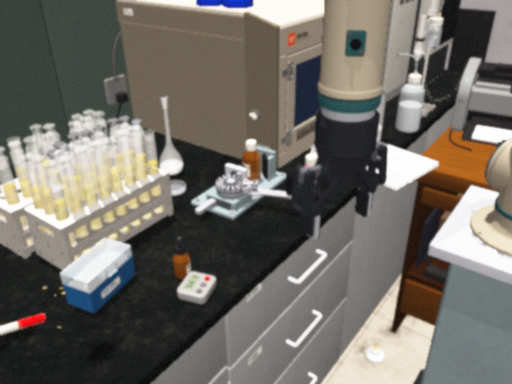

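View pics/top0.png

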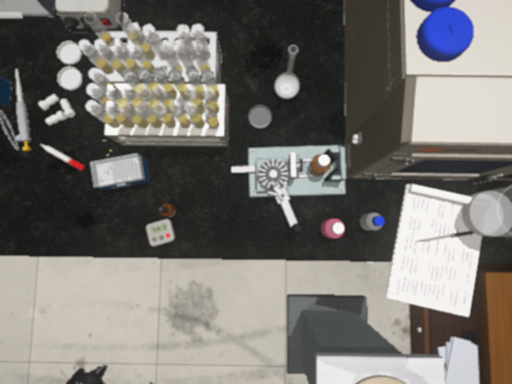

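View pics/wrist0.png

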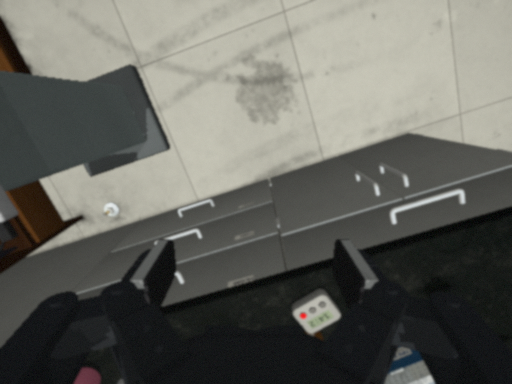

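```bash
python3 - <<'E'
import cv2
im=cv2.imread("pics/top0.png")
cv2.imwrite("pics/topz.png",cv2.resize(im[130:250,225:395],None,fx=4.6,fy=4.6,interpolation=cv2.INTER_CUBIC))
im=cv2.imread("pics/scene0.png")
cv2.imwrite("pics/scz.png",cv2.resize(im[130:230,185:305],None,fx=6,fy=6,interpolation=cv2.INTER_CUBIC))
E
```

```text
(no output)
```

View pics/topz.png

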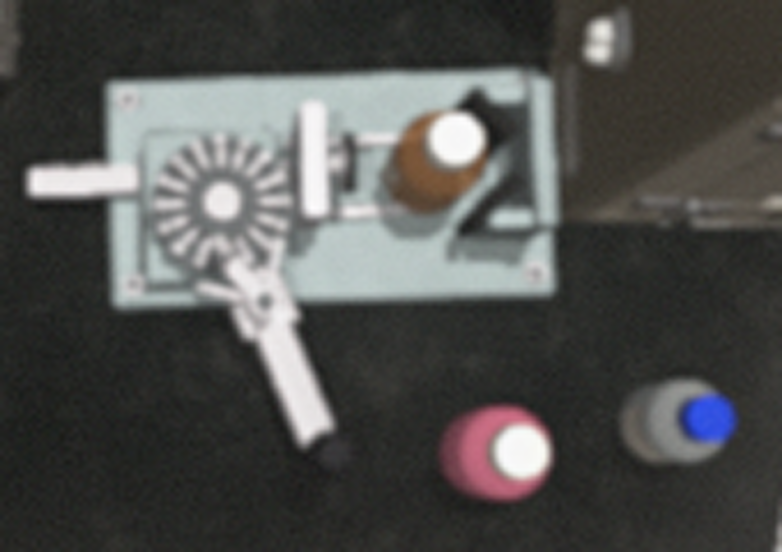

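View pics/scz.png

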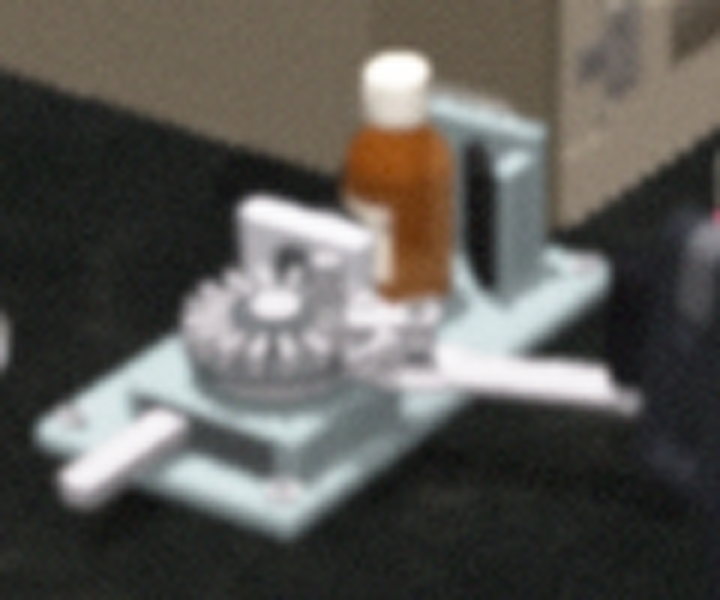

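```bash
cat > h.py <<'E'
import numpy as np, cv2
def ray(im,u,v,z):
    K,R,t=im["intrinsics"],im["R"],im["t"]
    d=R.T@np.linalg.solve(K,np.array([u,v,1.])); c=-R.T@t
    return c+d*(z-c[2])/d[2]
def proj(im,X):
    p=im["K"]@0 if 0 else im["intrinsics"]@(im["R"]@np.asarray(X)+im["t"]); return p[:2]/p[2]
E
python3 - <<'E'
from h import *
im=dict(np.load("pics/top0.npz"))
f=lambda u,v,z: ray(im,225+(u+.5)/4.6-.5,130+(v+.5)/4.6-.5,z).round(4)
print("axis",f(222,200,.064)); print("grip",f(332,450,.1)); print("pivot",f(263,300,.06))
for n,u,v in [("tl",106,82),("tr",548,70),("br",556,293),("bl",113,307)]: print(n,f(u,v,.012))
print("amber",f(457,138,.118),"pink",f(521,452,.1),"blue",f(709,418,.095))
E
```

```text
axis [0.5989 0.2743 0.064 ]
grip [0.4663 0.2187 0.1   ]
pivot [0.5458 0.2518 0.06  ]
tl [0.6745 0.3397 0.012 ]
tr [0.6849 0.0872 0.012 ]
br [0.5569 0.0842 0.012 ]
bl [0.5455 0.3334 0.012 ]
amber [0.6234 0.158  0.118 ] pink [0.4667 0.1235 0.1   ] blue [0.4852 0.0268 0.095 ]
```

```bash
python3 - <<'E'
from rig import manip
from scipy.spatial.transform import Rotation as Ro
q=manip.get_state()["ee_rot"]; print(Ro.from_quat([*q[1:],q[0]]).as_matrix().round(3))
im=manip.get_image("wrist"); c=-im["R"].T@im["t"]; print("cam",c, "fwd",im["R"][2])
E
```

```text
[[ 0.321 -0.001 -0.947]
 [ 0.947 -0.001  0.321]
 [-0.001 -1.     0.   ]]
cam [0.11095636 0.57093763 0.37210016] fwd [ 0.28838433 -0.09967992 -0.95231213]
```

arm_command(
  commands=[
    [0,[3.4,-2.4,0],0.07],
    [0,[3.4,-2.4,0],0.07],
    [0,[3.4,-2.4,0],0.07],
    [0,[3.4,-2.4,0],0.07],
    [0,[3.4,-2.4,0],0.07],
    [0,[3.4,-2.4,0],0.07],
    [0,[3.4,-2.4,0],0.07],
    [0,[3.4,-2.4,0],0.07],
    [0,[3.4,-2.4,0],0.07],
    [0,[3.4,-2.4,0],0.09],
    [0,[0,0,0],0],
    [0,[0,0,0],0],
  ],
  grip_force=20,
)

```text
clock: 1.4
position: [0.5249, 0.3039, 0.2477]
ee_rot: [0.394, -0.393, -0.587, 0.588]
contact_force: [-1.2, -0.1, -0.2]
width: -0.0002
```

```bash
cat > snap.py <<'E'
import sys
from rig import manip
from h import *
from scipy.spatial.transform import Rotation as Ro
tag=sys.argv[1]
for n in sys.argv[2:]:
    im=manip.get_image(n); np.savez(f"pics/{n}{tag}.npz",**im); cv2.imwrite(f"pics/{n}{tag}.png",im["pixels"][:,:,::-1])
s=manip.get_state(); q=s["ee_rot"]; x=Ro.from_quat([*q[1:],q[0]]).as_matrix()[:,0]
print(s["clock"],s["position"].round(4),"head",np.degrees(np.arctan2(x[1],x[0])).round(1),"F",s["contact_force"].round(1),"w",s["width"].round(4),s["qpos"].round(2))
E
python3 snap.py 1 wrist scene top
```

```text
Traceback (most recent call last):
  File "snap.py", line 9, in <module>
    print(s["clock"],s["position"].round(4),"head",np.degrees(np.arctan2(x[1],x[0])).round(1),"F",s["contact_force"].round(1),"w",s["width"].round(4),s["qpos"].round(2))
                                                                                                                                  ^^^^^^^^^^^^^^^^
AttributeError: 'float' object has no attribute 'round'
```

View pics/wrist1.png

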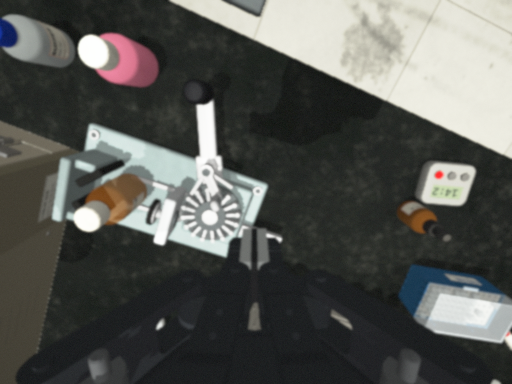

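View pics/scene1.png

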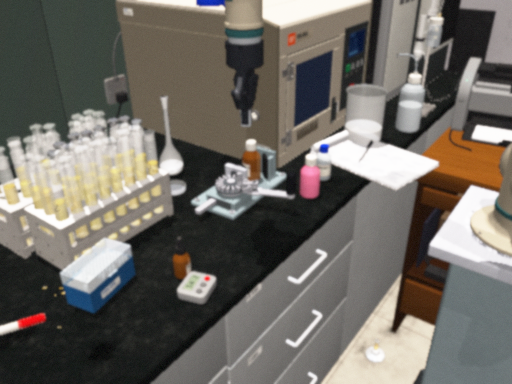

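```bash
sed -i 's/s\["width"\].round(4)/round(s["width"],4)/' snap.py; python3 - <<'E'
from h import *
im=cv2.imread("pics/wrist1.png")
cv2.imwrite("pics/wz1.png",cv2.resize(im[70:250,150:290],None,fx=4,fy=4,interpolation=cv2.INTER_CUBIC)[:600])
im=cv2.imread("pics/scene1.png")
cv2.imwrite("pics/sz1.png",cv2.resize(im[60:230,185:305],None,fx=4,fy=4,interpolation=cv2.INTER_CUBIC)[:600])
E
```

```text
(no output)
```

View pics/wz1.png

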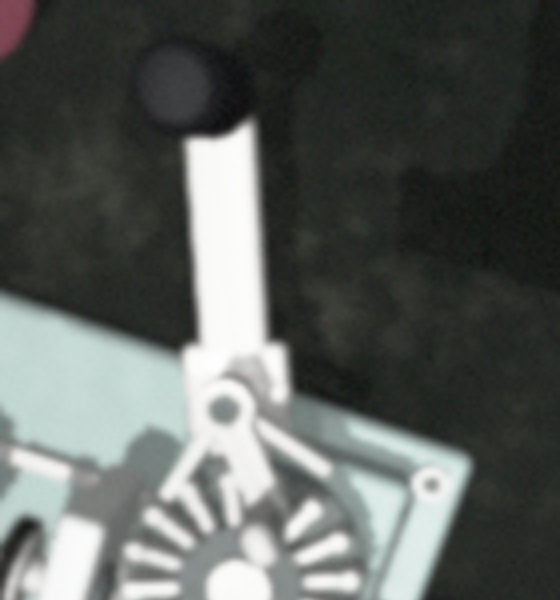

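View pics/sz1.png

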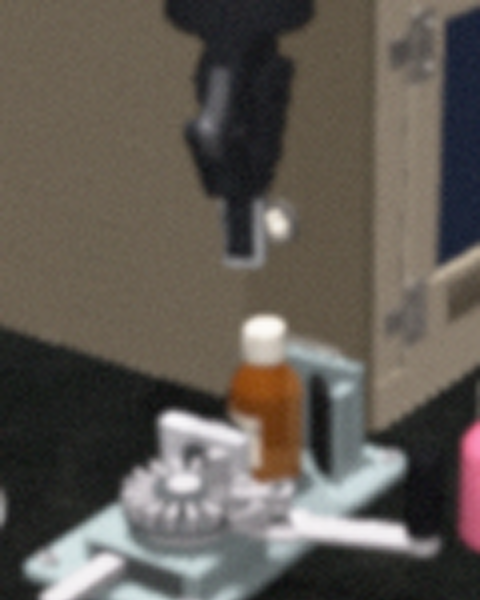

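```bash
cat > model.py <<'E'
from h import *
yaw=0.043
def R2(a): return np.array([[np.cos(a),-np.sin(a)],[np.sin(a),np.cos(a)]])
A=np.array([.5989,.2743])
def pts(th,lev,A=A):
    d=R2(yaw-th)@np.array([-1,0.])   # theta clockwise
    piv=A+.058*d
    l=R2(-lev)@(-d) if 0 else R2(lev*SG)@(-d)
    tab=piv+.035*l; n=np.array([-l[1],l[0]])
    return d,piv,tab,l,n,A+.145*d
SG=-1
E
python3 - <<'E'
from model import *
im=dict(np.load("pics/wrist1.npz"));
th=-.354
for lev in(-.38,.38):
  d,p,tab,l,n,g=pts(th,lev); print(lev,"d",d.round(3),"piv",p.round(4),"tab",tab.round(4),"grip",g.round(4))
lev=-.38
d,p,tab,l,n,g=pts(th,lev)
v=cv2.resize(im["pixels"][70:250,150:290,::-1],None,fx=4,fy=4,interpolation=cv2.INTER_CUBIC)
def dot(X,c):
    q=(proj(im,X)-[150,70]+.5)*4-.5; cv2.circle(v,tuple(int(a) for a in q.round()),4,c,-1)
dot([*A,.064],(0,0,255)); dot([*g,.1],(0,0,255)); dot([*p,.064],(0,0,255))
for z,c in((.064,(0,255,0)),(.094,(255,0,0))):
  for a in(-.007,.007):
    for b in(-.0045,.0045): dot([*(tab+a*l+b*n),z],c)
cv2.imwrite("pics/ov1.png",v[:600])
E
```

```text
-0.38 d [-0.922 -0.387] piv [0.5454 0.2519] tab [0.5704 0.2764] grip [0.4652 0.2182]
0.38 d [-0.922 -0.387] piv [0.5454 0.2519] tab [0.5804 0.2525] grip [0.4652 0.2182]
```

View pics/ov1.png

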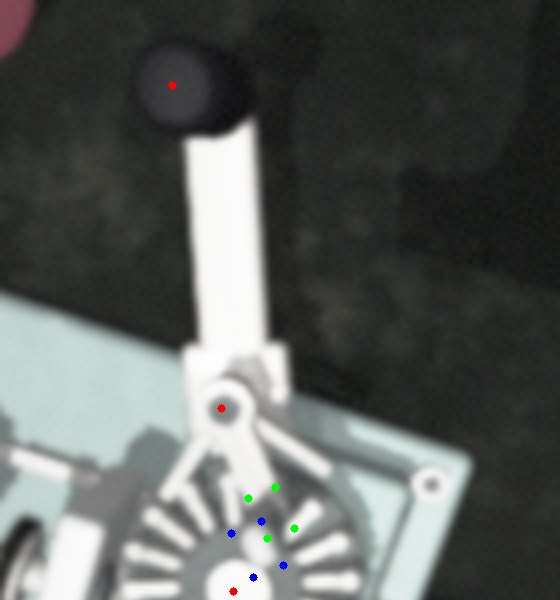

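```bash
python3 - <<'E'
from model import *
im=dict(np.load("pics/scene1.npz"))
P=np.array([.5249,.3039,.2477])
for dz in(0,-.017,-.03): print(dz,(proj(im,P+[0,0,dz])-[185,60]+.5)*4)
E
python3 snap.py 1b top
```

```text
0 [241.97656347 231.20937824]
-0.017 [242.68178751 261.78047353]
-0.03 [243.21317924 284.816029  ]
1.6 [0.5234 0.3055 0.2484] head 112.6 F [ 0.4  0.8 -0.1] w -0.0 [ 0.41  0.32  1.44  0.    1.38 -1.55]
```

arm_command(
  commands=[
    [0,[1.2,0,-4],0],
    [0,[1.2,0,-4],0],
    [0,[1.1,0,-4],0],
    [0,[0,0,-2.0],0],
    [0,[0,0,-1.9],0],
    [0,[0,0,0],0],
    [0,[0,0,0],0],
  ],
)

```text
clock: 2.3
position: [0.5591, 0.3054, 0.0897]
ee_rot: [-0.392, 0.392, 0.588, -0.588]
contact_force: [0.8, 0.3, -0.6]
width: -0.0001
```

```bash
python3 snap.py 2 wrist scene; python3 - <<'E'
from h import *
a=cv2.imread("pics/wrist2.png");b=cv2.imread("pics/scene2.png")
b=cv2.resize(b[120:230,185:305],None,fx=3.4,fy=3.4,interpolation=cv2.INTER_CUBIC)
a=cv2.resize(a[:300,100:400],(374,374)); cv2.imwrite("pics/c2.png",np.hstack([a,b[:374]]))
E
```

```text
2.4 [0.5602 0.3055 0.091 ] head 112.6 F [ 0.6 -0.4  0.1] w -0.0001 [ 0.39  0.48  1.59  0.    1.07 -1.57]
```

View pics/c2.png

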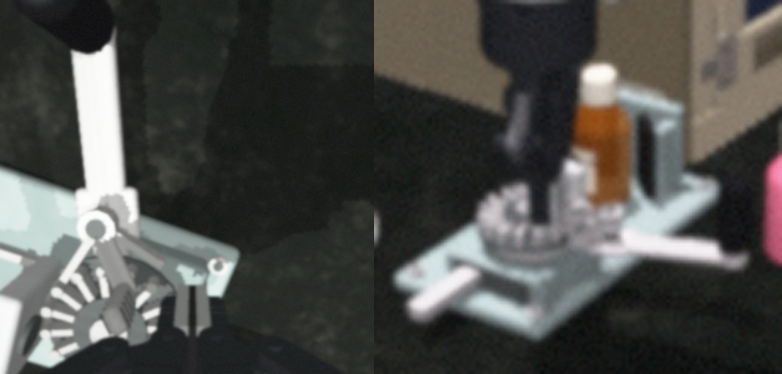

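arm_command(
  commands=[
    [0,[0.2,-0.5,0],0],
    [0,[0.2,-0.5,0],0],
    [0,[0.2,-0.5,0],0],
    [0,[0.2,-0.5,0],0],
    [0,[0.2,-0.5,0],0],
    [0,[0.2,-0.5,0],0],
    [0,[0.1,-0.4,0],0],
    [0,[0.1,-0.3,0],0],
    [0,[0,0,0],0],
    [0,[0,0,0],0],
  ],
)

```text
clock: 3.4
position: [0.5734, 0.2702, 0.0898]
ee_rot: [-0.394, 0.392, 0.589, -0.586]
contact_force: [0.1, 10.5, 1.6]
width: -0.0002
```

```bash
python3 snap.py 3 wrist
```

```text
3.45 [0.5734 0.2702 0.0897] head 112.5 F [ 0.1 10.8  1.9] w -0.0 [ 0.33  0.48  1.6   0.01  1.06 -1.64]
```

View pics/wrist3.png

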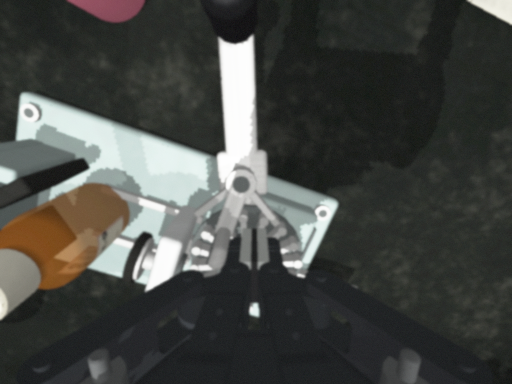

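arm_command(
  commands=[
    [0,[-0.6,1.4,0],0],
    [0,[-0.4,0.6,3],0],
    [0,[-1,0,4],0],
    [0,[-2,0,4],0],
    [3,[-3,-1,0],0],
    [4.5,[-3,-2,0],0],
    [4.5,[0,0,0],0],
  ],
)

```text
clock: 4.15
position: [0.4675, 0.2543, 0.1986]
ee_rot: [0.394, -0.391, -0.585, 0.591]
contact_force: [-0.4, 1.1, 0.9]
width: 0.0433
```

```bash
python3 snap.py 4 wrist top; python3 - <<'E'
from model import *
im=cv2.imread("pics/top4.png")
cv2.imwrite("pics/topz4.png",cv2.resize(im[130:250,225:395],None,fx=4.6,fy=4.6,interpolation=cv2.INTER_CUBIC))
E
```

```text
4.25 [0.4725 0.2566 0.1992] head 112.5 F [0.6 0.2 0. ] w 0.0453 [ 0.37  0.25  1.66 -0.    1.23 -1.59]
```

View pics/wrist4.png

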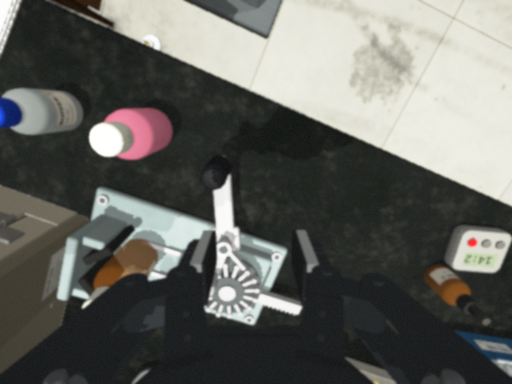

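View pics/topz4.png

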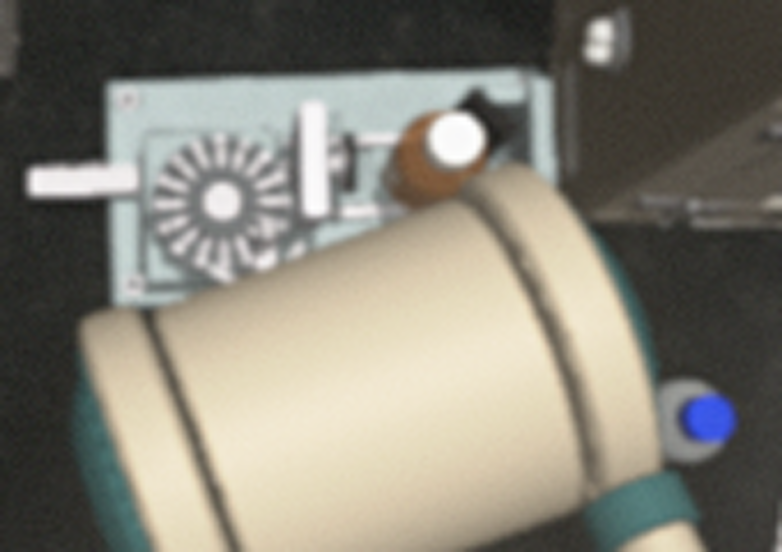

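```bash
python3 - <<'E'
from model import *
im=dict(np.load("pics/wrist4.npz"))
v=cv2.resize(im["pixels"][140:320,170:310,::-1],None,fx=4,fy=4,interpolation=cv2.INTER_CUBIC)
cv2.imwrite("pics/wz4.png",v[:600])
E
```

```text
(no output)
```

View pics/wz4.png

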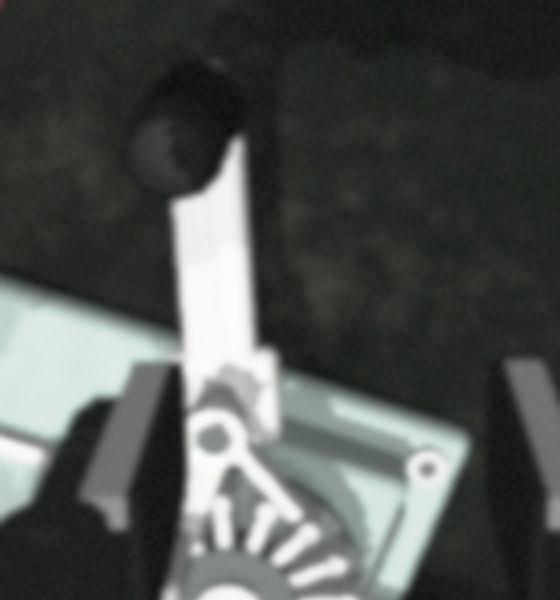

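```bash
python3 - <<'E'
from model import *
im=dict(np.load("pics/wrist4.npz"))
print("grip",ray(im,170+165.5/4-.5,140+152/4-.5,.1),"piv",ray(im,170+215/4-.5,140+435/4-.5,.064))
print(((proj(im,[.4652,.2182,.1])-[170,140]+.5)*4), ((proj(im,[.5454,.2519,.064])-[170,140]+.5)*4))
E
```

```text
grip [0.46519097 0.21469299 0.1       ] piv [0.54495039 0.25163922 0.064     ]
[180.98668198 158.15055429] [215.32072608 436.71109977]
```

arm_command(
  commands=[
    [4.5,[-0.3,-2,0],0],
    [4.5,[-0.4,-2,0],0],
    [4.5,[0,0,-3],0],
    [4.5,[0,0,-4],0],
    [4.5,[0,0,-3],0],
    [4.5,[0,0,-2.5],0],
    [4.5,[0,0,0],0],
    [2,[0,0,0],0],
    [2,[0,0,0],0],
    [2,[0,0,0],0],
    [2,[0,0,0],0],
  ],
  grip_force=20,
)

```text
clock: 5.35
position: [0.4679, 0.2177, 0.0751]
ee_rot: [-0.392, 0.393, 0.589, -0.587]
contact_force: [3.1, -0.8, -4.5]
width: 0.0234
```

```bash
python3 snap.py 5 wrist scene; python3 - <<'E'
from model import *
# deltas along arc, theta from -.365
def g(t): return A+.145*(R2(yaw-t)@np.array([-1,0.]))
t=np.array([-.55,-.365,-.25,-.15,-.05,.05,.15,.25,.35,.45,.55])
P=np.array([g(x) for x in t]); 
for a,p in zip(t,P): print(a,(p*100).round(2))
E
```

```text
5.45 [0.4679 0.2178 0.0751] head 112.5 F [ 3.4 -0.5 -4.3] w 0.0233 [ 0.3   0.35  1.88 -0.    0.91 -1.66]
-0.55 [47.87 19.33]
-0.365 [46.58 21.68]
-0.25 [46.01 23.24]
-0.15 [45.66 24.65]
-0.05 [45.45 26.08]
0.05 [45.39 27.53]
0.15 [45.47 28.98]
0.25 [45.7  30.41]
0.35 [46.07 31.81]
0.45 [46.57 33.17]
0.55 [47.21 34.47]
```

View pics/wrist5.png

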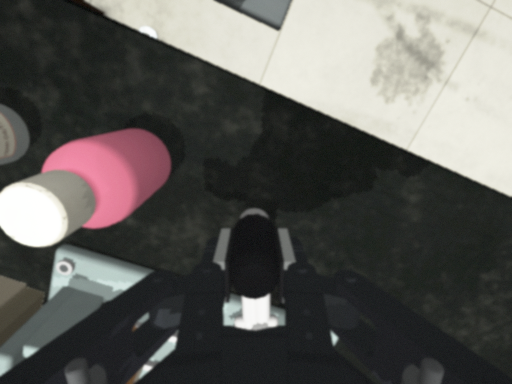

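arm_command(
  commands=[
    [2,[-0.6,1.6,0],-0.11],
    [2,[-0.35,1.41,0],-0.1],
    [2,[-0.21,1.43,0],-0.1],
    [2,[-0.06,1.45,0],-0.1],
    [2,[0.08,1.45,0],-0.1],
    [2,[0.23,1.43,0],-0.1],
    [2,[0.37,1.4,0],-0.1],
    [2,[0.5,1.36,0],-0.1],
    [2,[0.64,1.3,0],-0.1],
    [2,[0,0,0],0],
    [2,[0,0,0],0],
  ],
)

```text
clock: 6.55
position: [0.4749, 0.3455, 0.0751]
ee_rot: [-0.61, 0.612, 0.357, -0.355]
contact_force: [5.2, -3.2, -3.6]
width: 0.0234
```

```bash
cat > z.py <<'E'
import sys
from h import *
t=sys.argv[1]
a=cv2.imread(f"pics/top{t}.png");b=cv2.imread(f"pics/scene{t}.png")
a=cv2.resize(a[130:250,225:355],None,fx=3,fy=3,interpolation=cv2.INTER_CUBIC)
b=cv2.resize(b[110:230,185:315],None,fx=3,fy=3,interpolation=cv2.INTER_CUBIC)
cv2.imwrite(f"pics/c{t}.png",np.hstack([a,b]))
E
python3 snap.py 6 top scene; python3 z.py 6
```

```text
6.65 [0.4747 0.3453 0.075 ] head 60.4 F [ 6.  -3.  -4.1] w 0.0234 [ 0.51  0.44  1.73 -0.    0.98 -0.54]
```

View pics/c6.png

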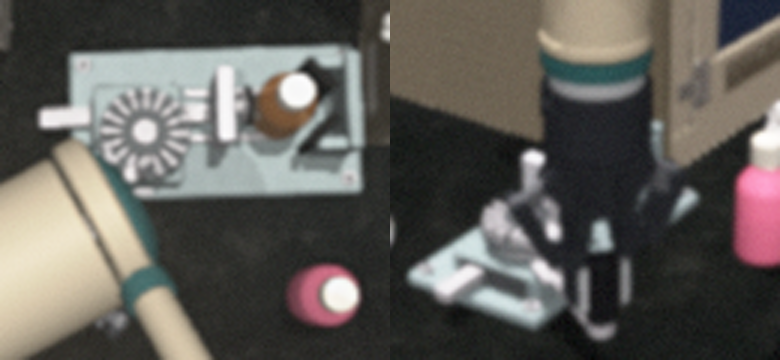

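arm_command(
  commands=[
    [2,[-0.54,-1.3,0],0.1],
    [2,[-0.5,-1.36,0],0.1],
    [2,[-0.37,-1.4,0],0.1],
    [2,[-0.23,-1.43,0],0.1],
    [2,[-0.08,-1.45,0],0.1],
    [2,[0.06,-1.45,0],0.1],
    [2,[0.21,-1.43,0],0.1],
    [2,[0.35,-1.41,0],0.1],
    [2,[0.6,-1.6,0],0.11],
    [2,[0.6,-1.2,0],0.1],
    [2,[0.7,-1.15,0],0.09],
    [2,[0,0,0],0],
  ],
)

```text
clock: 7.85
position: [0.4816, 0.1933, 0.075]
ee_rot: [-0.335, 0.336, 0.623, -0.622]
contact_force: [2.1, -1.2, -1.7]
width: 0.0234
```

```bash
python3 snap.py 7 top wrist; cp pics/top6.png /dev/null;  python3 - <<'E'
from h import *
a=cv2.imread("pics/top7.png");b=cv2.imread("pics/wrist7.png")
a=cv2.resize(a[130:250,225:355],None,fx=3,fy=3,interpolation=cv2.INTER_CUBIC)
cv2.imwrite("pics/c7.png",np.hstack([a,cv2.resize(b,(400,360))]))
E
```

```text
7.95 [0.4812 0.194  0.075 ] head 123.3 F [ 1.9 -2.2 -0.6] w 0.0234 [ 0.25  0.35  1.88 -0.    0.91 -1.9 ]
```

View pics/c7.png

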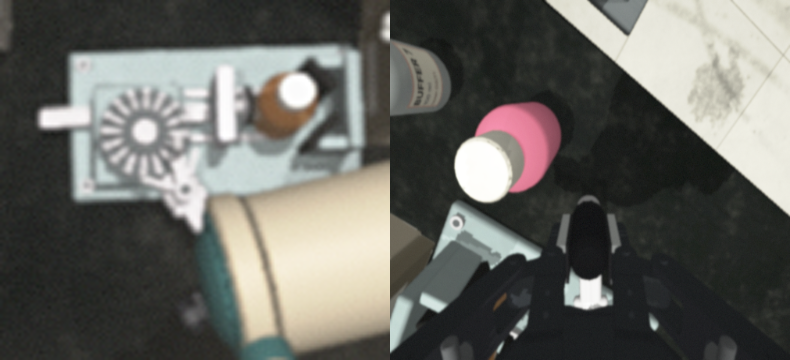

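arm_command(
  commands=[
    [2,[-0.7,1.15,0],-0.09],
    [2,[-0.6,1.2,0],-0.1],
    [2,[-0.6,1.6,0],-0.11],
    [2,[-0.35,1.41,0],-0.1],
    [2,[-0.21,1.43,0],-0.1],
    [2,[-0.06,1.45,0],-0.1],
    [2,[0.08,1.45,0],-0.1],
    [2,[0.23,1.43,0],-0.1],
    [2,[0.37,1.4,0],-0.1],
    [2,[0.5,1.36,0],-0.1],
    [2,[0.6,1.3,0],-0.1],
    [2,[0,0,0],0],
  ],
)

```text
clock: 9.15
position: [0.4753, 0.3464, 0.075]
ee_rot: [-0.61, 0.613, 0.357, -0.354]
contact_force: [6.0, -2.3, -1.3]
width: 0.0235
```

```bash
python3 snap.py 8 top scene; python3 z.py 8
```

```text
9.25 [0.4751 0.3459 0.075 ] head 60.4 F [ 6.  -2.6 -0.7] w 0.0235 [ 0.51  0.44  1.72 -0.    0.98 -0.54]
```

View pics/c8.png

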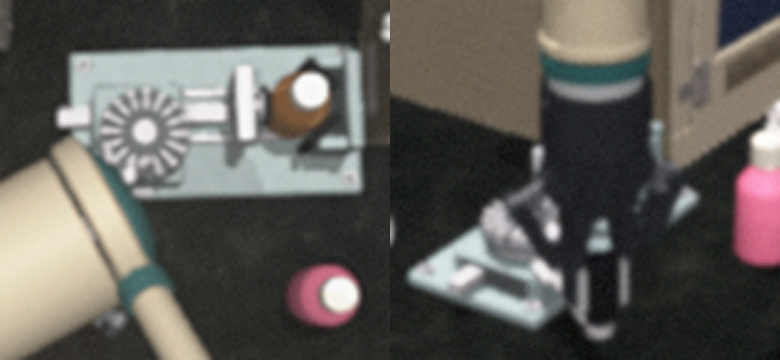

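arm_command(
  commands=[
    [2,[-0.54,-1.3,0],0.1],
    [2,[-0.5,-1.36,0],0.1],
    [2,[-0.37,-1.4,0],0.1],
    [2,[-0.23,-1.43,0],0.1],
    [2,[-0.08,-1.45,0],0.1],
    [2,[0.06,-1.45,0],0.1],
    [2,[0.21,-1.43,0],0.1],
    [2,[0.35,-1.41,0],0.1],
    [2,[0.6,-1.6,0],0.11],
    [2,[0,0,0],0],
  ],
)

```text
clock: 10.25
position: [0.4683, 0.2169, 0.0749]
ee_rot: [0.393, -0.394, -0.588, 0.588]
contact_force: [0.7, -2.3, 2.2]
width: 0.0236
```

arm_command(
  commands=[
    [2,[-0.6,1.6,0],-0.11],
    [2,[-0.35,1.41,0],-0.1],
    [2,[-0.21,1.43,0],-0.1],
    [2,[0,0.7,0],-0.05],
    [2,[0,0,0],0],
  ],
)

```text
clock: 10.75
position: [0.4561, 0.2701, 0.0749]
ee_rot: [-0.492, 0.492, 0.508, -0.508]
contact_force: [-0.7, -1.0, 4.0]
width: 0.0234
```

```bash
python3 snap.py 9 top scene; python3 z.py 9; python3 - <<'E'
from h import *
o=[]
for t in("0","6","8","9"):
    a=cv2.imread(f"pics/top{t}.png")[140:200,240:350]; o.append(cv2.resize(a,None,fx=3.5,fy=3.5,interpolation=cv2.INTER_CUBIC))
cv2.imwrite("pics/cmp.png",np.vstack([np.hstack(o[:2]),np.hstack(o[2:])]))
E
```

```text
10.85 [0.4561 0.2697 0.0749] head 91.9 F [-0.1 -1.5  5.4] w 0.0236 [ 0.4   0.37  1.85  0.    0.92 -1.2 ]
```

View pics/cmp.png

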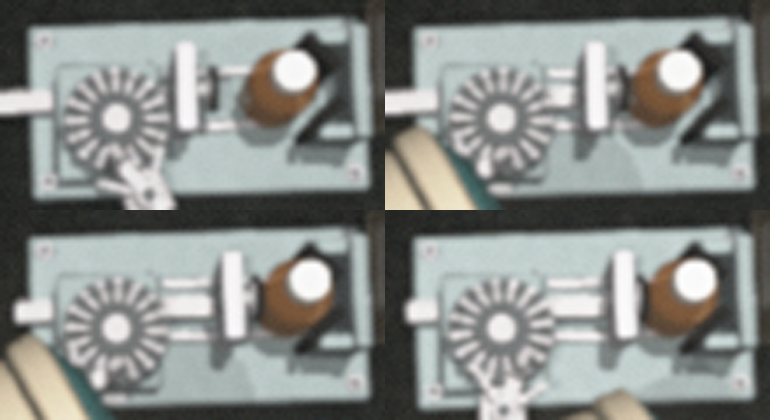

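```bash
python3 - <<'E'
from h import *
xs={}
for t in("0","6","8","9"):
    im=dict(np.load(f"pics/top{t}.npz")); g=im["pixels"][153:176,280:312].astype(float).min(2)
    # jaw plate: bright columns, rows of plate top
    w=np.clip(g[0:22]-205,0,None); col=w.mean(0); c0=np.argmax(np.convolve(col,np.ones(6),'same'))
    sl=slice(max(0,c0-4),c0+5); u=280+(np.arange(32)[sl]*col[sl]).sum()/col[sl].sum()
    X=ray(im,u,164,.09); print(t,round(u,2),X.round(4))
    hsv=cv2.cvtColor(im["pixels"],cv2.COLOR_RGB2HSV)[140:190,300:345]
    m=(hsv[...,1]<40)&(hsv[...,2]>225); ys,x=np.nonzero(m); sel=(x>8)
    print("   cap",ray(im,300+x[sel].mean(),140+ys[sel].mean(),.118).round(4), sel.sum())
E
```

```text
0 292.91 [0.6173 0.2274 0.09  ]
   cap [0.6233 0.1587 0.118 ] 84
6 299.93 [0.6176 0.2106 0.09  ]
   cap [0.6234 0.1586 0.118 ] 85
8 306.34 [0.6178 0.1953 0.09  ]
   cap [0.6234 0.1489 0.118 ] 88
9 308.1 [0.6178 0.191  0.09  ]
   cap [0.62   0.1631 0.118 ] 134
```

arm_command(
  commands=[
    [4,[0,0,0],0],
    [4,[0,0,0],0],
    [4,[0,0,0],0],
    [4,[0,0,2],0],
    [4,[0,0,4],0],
    [4,[0,0,4],0],
    [4,[-1,0,4],0],
    [4,[-3,0,3],0],
    [4,[-3,0,0],0],
    [4,[-3,0,0],0],
    [4,[0,0,0],0],
    [4,[0,0,0],0],
  ],
)

```text
clock: 12.05
position: [0.3563, 0.269, 0.2445]
ee_rot: [-0.491, 0.492, 0.509, -0.508]
contact_force: [0.3, -0.5, -0.6]
width: 0.0401
```

```bash
python3 snap.py 10 top scene wrist; python3 z.py 10
```

```text
12.2 [0.3576 0.2691 0.2442] head 91.9 F [ 0.2 -0.1  0.1] w 0.0402 [ 0.49  0.08  1.76 -0.    1.3  -1.11]
```

View pics/c10.png

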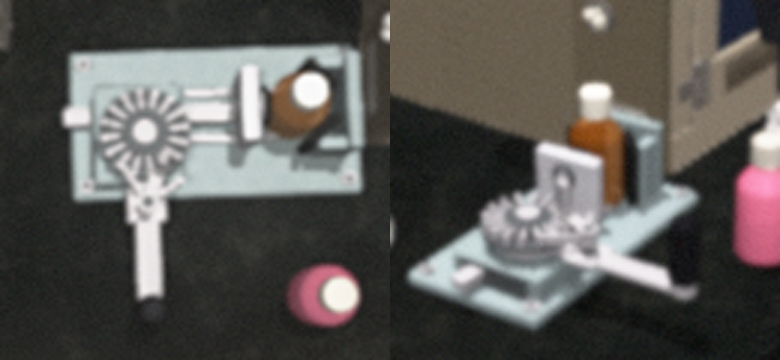

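View pics/wrist10.png

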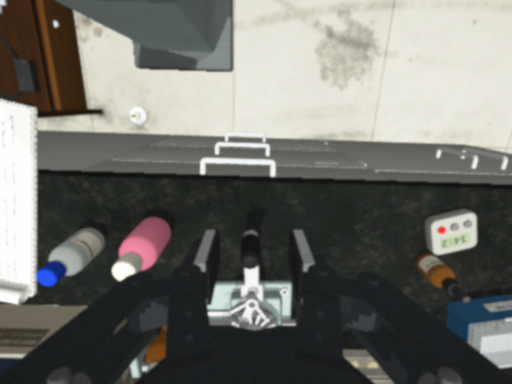

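```bash
python3 - <<'E'
from model import *
im=dict(np.load("pics/top10.npz"))
o=[]
for lev in(None,.38,-.38):
    v=cv2.resize(im["pixels"][155:235,245:310,::-1],None,fx=4,fy=6,interpolation=cv2.INTER_CUBIC) if 0 else cv2.resize(im["pixels"][155:235,250:300,::-1],None,fx=5,fy=5,interpolation=cv2.INTER_CUBIC)
    if lev:
        d,p,tab,l,n,g=pts(-.03,lev)
        for X,c in(([*p,.064],(0,0,255)),([*g,.1],(0,0,255)),([*tab,.064],(0,200,0)),([*tab,.094],(255,0,0))):
            q=(proj(im,X)-[250,155]+.5)*5; cv2.circle(v,tuple(int(a) for a in q),3,c,-1)
    o.append(v)
cv2.imwrite("pics/lev.png",np.hstack(o))
g=im["pixels"][153:176,280:312].astype(float).min(2)
w=np.clip(g-205,0,None); col=w.mean(0); c0=np.argmax(np.convolve(col,np.ones(6),'same')); sl=slice(c0-4,c0+5)
u=280+(np.arange(32)[sl]*col[sl]).sum()/col[sl].sum(); print(u)
E
```

```text
308.10843373493975
```

View pics/lev.png

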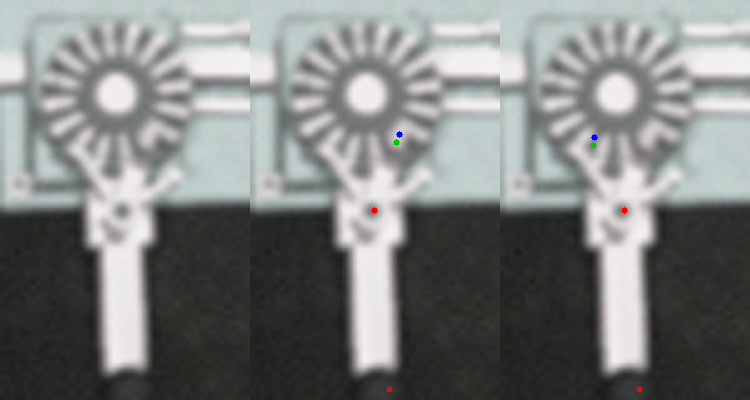

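The tab lies on the closing (bottle) side, matching the +0.38 overlay. The jaw hasn't moved since release, and the gripper is clear.

```bash
python3 -c "
from rig import manip
print(manip.sign_off())"
```

```text
the job is handed in; nothing more can be done
None
```

I flipped the direction lever to the closing side with the closed fingers. I then gripped the handle and made two full closing swings and one short one, released it, backed off, and handed in at about 12 s.

- **Lever:** in the last top view its tab lies on the bottle's side and matches the overlay drawn for +0.38 rad.
- **Jaw:** it has travelled about 36 mm (17, then 32, then 36 mm), short of the 39 mm hard stop. It did not creep back when I let go. By the task's figures that puts the pad roughly 8–10 mm in; I had no direct reading of the pad.
- **Amber bottle:** it looks upright in the last pictures. After the second swing its cap measured about 3 mm past the expected seat, close to the calibration error. The same measurement after the third swing was unusable because the mask picked up other white pixels, so there I relied on the pictures, where the bottle had not visibly moved.
- **Other checks:** the blue-cap and dropper bottles were standing and looked undisturbed in the last wrist picture, though I did not measure them. The gripper was clear with no force reading. The highest force I read was about 11 N, when the lever reached its stop.

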